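Ease a packed finds box out of its row for the camera

ROBOT

A 6-joint arm with a two-finger parallel gripper is mounted at the origin on a cart in front of the work surface, level with it; the furniture and walls round the work are solid. World frame = base frame: x ahead of the robot, y to its left, z up, the work surface at z = 0. Lengths are in m, angles in rad, forces in N, time in s.
With the tool pointing down it reaches from about 0.425 to 0.95 m from the base axis. Payload 3.5 kg.
Tool frame: the origin (TCP) lies midway between the tips of the shut fingers; the grasp point (between the pads) lies 19 mm behind it (ctrl.pinch_z is the distance from the TCP to the grasp point, in m); z points along the fingers, y is the line along which they close (so a half turn about z gives the same grasp; the last joint's range is limited). The gripper opens to 85 mm and grips with 20 to 120 N. Pads are 22 mm wide; open, the fingers measure 114 mm over their backs; the gripper's body (76 mm by 85 mm) begins 54 mm behind the grasp point. The pads swing forward as they close: fully open they stand 13 mm farther back than shut.
Start: joints at [0.962, 0.286, 1.577, -0, 1.279, -0.15], TCP at [0.299, 0.605, 0.231] pointing down, gripper open.
Joint ranges: [-2.77, 2.77], [-0.9, 2.22], [0.21, 2.48], [-1.53, 4.67], [0.24, 2.81], [-2.84, 2.84]. Speed limits (rad/s): [2.79, 2.79, 3.14, 3.14, 3.14, 3.14].

INTERFACE

Orientations are given as a unit quaternion [x, y, z, w].
In Python, from plant import get_state, viewer, sign_off, ctrl gives the robot as it stands. The module is installed in compiled form; this text tells all that it offers.
- The arm moves only by the shell command python3 -m handwheel 'ROWS' [FORCE]. ROWS is JSON, a list that holds one entry, the list of rows, each a list of 5 numbers: the finger opening in m, from 0 to 0.0854, then the shift along the tool's x, y, z in m, then the turn about the tool's z in degrees. In form: [[[claw, x, y, z, spin], ...]]. A call has 1 to 12 rows; each row shifts and turns the commanded pose from where the row before left it, along the tool's axes as they then stand; what a row does not reach is not made up. A row lasts 1/12 s, in which the tool goes at most 41.7 mm and 7.16 degrees, less where a joint would pass 70% of its speed; a pose out of reach is approached as far as the arm can. A call is refused whole if a number of a shift passes 0.0417 or a number of a turn 7.16, either way. A call with a gripper value outside its range is refused whole. The fingers move at their own pace and stop on an object; FORCE is the grip in N (left out, the last holds). Time passes only in rows, so rows that do not move let the fingers close. It gives the time, the measured TCP pose, the force, the opening and the grip force at its end, in the units of the state.
- get_state(): the state, without advancing time (a new reading comes with each control period).
- viewer.read_camera(name): name is "scene" or "top"; returns the picture (420x560x3 uint8, blue, green, red); there is no depth.
- viewer.camera_params(name): a dict with "fov_y" (degrees; the focal length in pixels is half the picture's height over the tangent of half this angle, whatever the lens; pixels are square), "cx", "cy" (the principal point, pixels), "k1" (the pictures are not rectified: a ray, as slopes to the right and down, at radius r is drawn at 1 + k1 r^2 times it, then the intrinsics apply), "xyz" and "attitude" of the camera in the world. Camera axes: x right, y up, looking along -z (the intrinsics and any distortion apply to the point x, -y, -z); pixel columns grow to the right and rows downward; lengths in m; the calibration is good to about 2 mm. A picture is of the moment at which its call begins. camera_params takes no time and is no camera call.
- sign_off(): hands the job in; it is judged then, once.
Trained networks look in the newest picture that a camera, given by its name, has taken for a name from the list of things; names that differ only in an ending like _2 or _b are one class to them, and where a whole thing is asked for, a point or a joint stands for the part that bears it (a point fixed in the world has none). Each returns a list of dicts, best first, with "confidence" (0 to 1); they miss things now and then, are a little off and sometimes report something else, mostly with a low value. They report only what shows in the picture. A call takes as long as a camera call. They do not tell look-alikes from the thing itself.
- viewer.look_for(camera, name): "extent" ([left, top, width, height] as shares, 0 to 1, of the picture: columns of its width, rows of its height, round what is visible of it).
- viewer.outline_of(camera, name): "mask" (420x560 bool, what is visible of it) and "extent" ([left, top, width, height] as shares, 0 to 1, of the picture: columns of its width, rows of its height, round what is visible of it).
- viewer.pinpoint(camera, name): "xy" ([column, row] as shares, 0 to 1, of the picture: columns of its width, rows of its height: a listed point, or the origin of a listed thing).
The state is a dict: "time": time; "qpos": joint angles; "dq": joint speeds; "joint_efforts": joint torques, N m; "eef_pos": TCP position; "tcp_rot": TCP orientation; "contact_force": force on the tool from outside, world axes, zero at the start; "wrist_torque": the same for the moment, N m; "opening": opening from 0.0 (shut) to 1.0 (fully open); "finger_force": force on a finger pad.
Only numpy, scipy, OpenCV 4.12 (cv2) and the standard library are available. Lean on these libraries where they do the work, as an engineer would, in place of code of your own. Each camera call takes 0.05 s, during which the arm holds its last target. There are 200 camera calls.

TASK

Three small finds boxes lie packed side by side in the open-ended wooden stand. Push the green-lidded box endways, flat on the stand, until one end sticks out of the row far enough for fingers on both sides, then grasp it there and set it down flat in the middle of the dark square photo board, without dropping it. Leave the blue and the yellow box where they are in the stand.

Things in the scene. Friction and masses are not known exactly. Their poses are not given: they have to be found in the camera images.
- green_box: The box to move: green-lidded finds box, grey base, lid fixed on (a plain block to handle): 50 mm wide (own x), 110 mm long (own y), 30 mm high, about 0.12 kg. Origin at the centre of its underside, z up. Starts flat in the stand, long side along the stand's y, in any of the three places, 2 mm from its neighbours.
- blue_box: Blue-lidded finds box, grey base, lid fixed on (a plain block to handle): 50 mm wide (own x), 110 mm long (own y), 30 mm high, about 0.12 kg. Origin at the centre of its underside, z up. Starts flat in the stand, long side along the stand's y, in any of the three places, 2 mm from its neighbours. It must stay there.
- yellow_box: Yellow-lidded finds box, grey base, lid fixed on (a plain block to handle): 50 mm wide (own x), 110 mm long (own y), 30 mm high, about 0.12 kg. Origin at the centre of its underside, z up. Starts flat in the stand, long side along the stand's y, in any of the three places, 2 mm from its neighbours. It must stay there.
- stand: Fixed open-ended wooden stand on the table: base plate 174 (x) x 240 (y) x 4 mm with a 7 mm thick cheek at each side, 110 mm long (y -55 to 55), top 30 mm above the table, inner faces at x = -79 and 79 mm. Boxes lie on the plate at x = -52, 0, 52 mm, y within 5 mm of 0. Both y ends are open: a box slides freely along y, with 65 mm of bare plate beyond the cheeks. Origin: centre of underside, z up.
- photo_board: Fixed dark square photo board lying on the table, 170 x 170 mm, 5 mm thick, flat on top, with a thin black-and-white scale printed along one edge (own -x). Origin at the centre of its underside, z up.
Not all that is in view belongs to the job. Leave any red look-alike of the blue_box alone.

How it is judged:
By the outcome, as a careful person would: the job done as asked, in the order asked, and still so for the second after the job is handed in, with the robot touching nothing.
It also fails if it takes over 51 s, if anything falls off the work surface, if the arm or the gripper's body presses on something with over 40 N, if the wrist force passes 120 N, or if a joint passes its speed limit or range.

## Working session

There is one attempt and no reset: what is moved stays moved. The work goes in short steps, Python scripts to look and compute and a shell command to move; the robot and the scene stay as the last step left them, time stands still between calls to the robot, and variables do not carry over. Pictures are saved under pics/ and viewed, at most 10 in all, crops included, and the job is handed in when it is done.

```bash
mkdir -p pics; cat > h.py <<'E'
import numpy as np, cv2
from scipy.spatial.transform import Rotation as R
from plant import get_state, viewer
def K(n):
    p=viewer.camera_params(n); f=210/np.tan(np.radians(p["fov_y"])/2)
    return p,np.array([[f,0,p["cx"]],[0,f,p["cy"]],[0,0,1]]),np.array([p["k1"],0,0,0.])
def rot(p):
    a=np.array(p["attitude"],float)
    return R.from_quat(a).as_matrix() if a.size==4 else a.reshape(3,3)
def unproj(n,px,z):
    p,k,d=K(n); u=cv2.undistortPoints(np.array(px,float).reshape(-1,1,2),k,d).reshape(-1,2)
    v=np.c_[u[:,0],-u[:,1],-np.ones(len(u))]@rot(p).T; o=np.array(p["xyz"])
    return o+v*((z-o[2])/v[:,2])[:,None]
def proj(n,P):
    p,k,d=K(n); c=(np.atleast_2d(P)-np.array(p["xyz"]))@rot(p)*[1,-1,-1]
    return cv2.projectPoints(c,np.zeros(3),np.zeros(3),k,d)[0].reshape(-1,2)
def rect(n,mask,z):
    m=mask.astype(np.uint8); c=max(cv2.findContours(m,0,cv2.CHAIN_APPROX_NONE)[0],key=cv2.contourArea)
    w=unproj(n,c.reshape(-1,2),z)[:,:2]
    return cv2.minAreaRect((w*1000).astype(np.float32))
E
python3 - <<'E'
from h import *
for n in("scene","top"):
    print(n,viewer.camera_params(n)); cv2.imwrite(f"pics/{n}0.png",viewer.read_camera(n))
for n in("top","scene"):
  for o,z in(("green_box",.034),("blue_box",.034),("yellow_box",.034),("stand",.004),("photo_board",.005)):
    for r in viewer.outline_of(n,o)[:3]:
        e=np.array(r["extent"])*[560,420,560,420]
        print(n,o,round(r["confidence"],2),e.round(),[np.round(x,1) for x in rect(n,r["mask"],z)])
print(get_state())
E
```

```text
scene {'fov_y': 56.1830289424506, 'cx': 281.78612202518997, 'cy': 204.06878995931552, 'k1': -0.0517922572436694, 'xyz': array([ 0.04508789, -0.32066922,  0.63082413]), 'attitude': array([ 0.33920817, -0.19568427, -0.448199  ,  0.80359389])}
top {'fov_y': 46.936163448312826, 'cx': 277.56528715074484, 'cy': 211.27812047202406, 'k1': -0.10050367355996331, 'xyz': array([0.36027892, 0.01040369, 1.07200168]), 'attitude': array([-0.06894632,  0.07671614,  0.75168988, -0.65140107])}
top green_box 0.62 [349. 205.  53.  24.] [array([ 535. , -221.6]), array([108.8,  52. ]), np.float64(80.2)]
top blue_box 0.56 [349. 204.  53.  24.] [array([ 535. , -221.6]), array([110.1,  51.5]), np.float64(81.7)]
top blue_box 0.56 [340. 128.  47.  53.] [array([ 678.1, -226.7]), array([112.3,  59.5]), np.float64(30.6)]
top yellow_box 0.9 [346. 250.  55.  30.] [array([ 432.2, -204. ]), array([114.2,  51.7]), np.float64(81.7)]
top yellow_box 0.73 [347. 228.  53.  24.] [array([ 484.7, -213. ]), array([109. ,  50.5]), np.float64(81.6)]
top yellow_box 0.47 [159. 221.  85.  88.] [array([489.7, 162.1]), array([167.5, 1
[... 991 characters left out ...]
4(4.3)]
{'time': 0.6, 'qpos': array([ 9.62023579e-01,  2.86257491e-01,  1.57669103e+00, -1.22401058e-06,
        1.27858000e+00, -1.50004167e-01]), 'dq': array([ 0.00028705, -0.00095524, -0.00191538, -0.00041945,  0.00350533,
        0.0004955 ]), 'joint_efforts': array([-4.83118424e-05, -4.05661905e+01, -2.92741835e+01, -1.57715017e-04,
        6.67432887e-04, -7.94840993e-07]), 'eef_pos': array([0.29889337, 0.60521167, 0.2313581 ]), 'tcp_rot': array([2.27377813e-01, 9.73806618e-01, 2.95695212e-05, 1.24204116e-05]), 'contact_force': array([0.31858106, 0.16913508, 0.71405324]), 'wrist_torque': array([ 0.02360483, -0.02167085,  0.02000657]), 'finger_force': 0.0, 'opening': 0.9988361261535876}
```

```bash
python3 - <<'E'
import cv2
s=cv2.imread("pics/scene0.png");t=cv2.imread("pics/top0.png")
cv2.imwrite("pics/scene_v.png",cv2.resize(s,(800,600)))
a=cv2.resize(s[180:360,250:440],None,fx=2.1,fy=2.1);b=cv2.resize(t[110:290,300:440],None,fx=2.1,fy=2.1)
cv2.imwrite("pics/crop0.png",cv2.hconcat([a,b]))
E
```

```text
(no output)
```

View pics/scene_v.png

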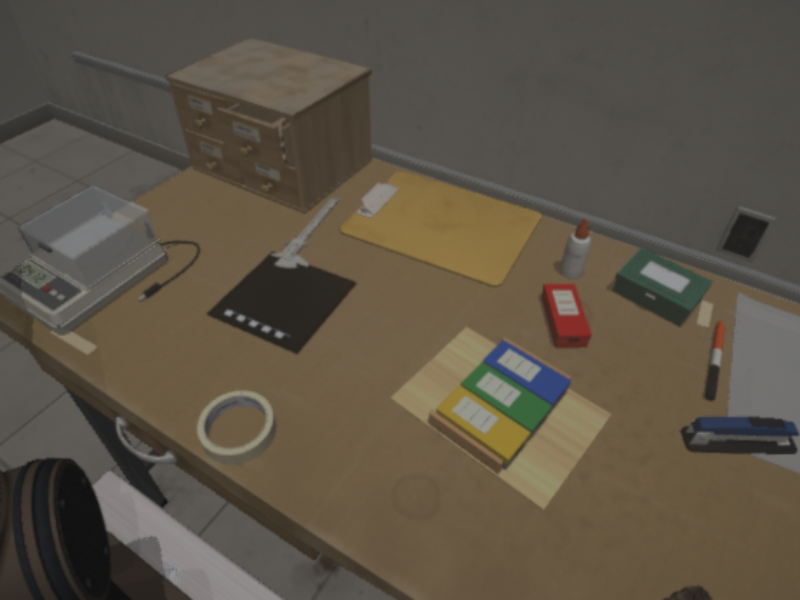

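View pics/crop0.png

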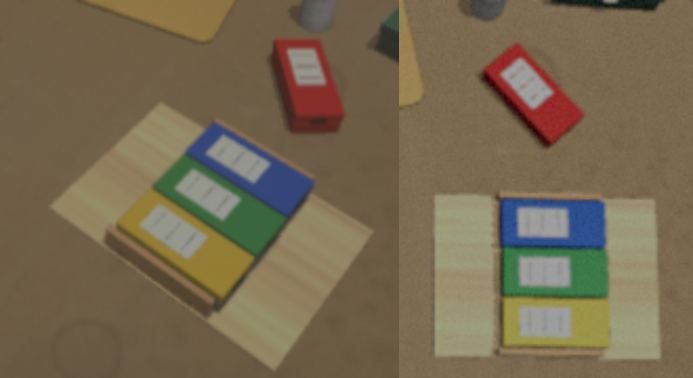

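Candidates for the green box: 
- the green-lidded box in the middle of the stand, at scene px (352,279) and top px (375,240);
- the dark green tin outside the stand, at scene px (463,199).

The red look-alike is at scene px (396,220). I choose the middle one in the stand, and the crop confirms it: blue on the far side, yellow on the near side. Its centre is about (0.485, -0.213), with the long axis at 80.2°, and the sizes fit. I'll push it from its right end toward +y.

```bash
python3 -m handwheel '[[[0,0,0,0,-5.5],[0,0,0,0,-5.5],[0,0,0,0,-5.5],[0,-0.02,-0.036,0,0],[0,-0.02,-0.036,0,0],[0,-0.02,-0.036,0,0],[0,-0.02,-0.036,0,0],[0,-0.02,-0.036,0,0],[0,-0.02,-0.036,0,0],[0,-0.02,-0.036,0,0],[0,-0.02,-0.036,0,0],[0,-0.02,-0.036,0,0]]]' 60 && python3 -m handwheel '[[[0,-0.02,-0.036,0,0],[0,-0.02,-0.036,0,0],[0,-0.02,-0.036,0,0],[0,-0.02,-0.036,0,0],[0,-0.02,-0.036,0,0],[0,-0.02,-0.036,0,0],[0,-0.02,-0.036,0,0],[0,0,-0.04,0,0],[0,0,-0.04,0,0],[0,0,-0.04,0,0],[0,0,-0.04,0,0],[0,0,-0.04,0,0]]]'
cat > go.py <<'E'
import sys
from h import *
# go.py x y z : offset to the target in tool axes; lateral/along coordinates of the stand
t=np.array(list(map(float,sys.argv[1:4]))); s=get_state(); r=R.from_quat(s["tcp_rot"])
m=r.as_matrix(); print("t",s["time"],"tcp",s["eef_pos"].round(4),"yaw tool y",np.degrees(np.arctan2(m[1,1],m[0,1])).round(2),"d tool",r.inv().apply(t-s["eef_pos"]).round(4))
E
python3 go.py 0.470 -0.299 0.012
```

```text
time: 1.6
eef_pos: [0.4214, 0.2535, 0.2317]
tcp_rot: [0.085, 0.996, 0.0, 0.001]
contact_force: [0.6, -0.8, 0.6]
opening: 0.001
finger_force: 0.0
time: 2.6
eef_pos: [0.4817, -0.2158, 0.2317]
tcp_rot: [0.085, 0.996, -0.0, 0.0]
contact_force: [0.3, 0.2, 0.8]
opening: 0.001
finger_force: 0.0
t 2.6 tcp [ 0.4817 -0.2158  0.2317] yaw tool y 80.2 d tool [-0.0024 -0.0839  0.2197]
```

```bash
python3 -m handwheel '[[[0,-0.001,-0.04,0,0],[0,-0.001,-0.04,0,0],[0,0,-0.008,0.03,0],[0,0,0,0.04,0],[0,0,0,0.04,0],[0,0,0,0.04,0],[0,0,0,0.03,0],[0,0,0,0.02,0],[0,0,0,0.01,0],[0,0,0,0.008,0],[0,0,0,0,0]]]'
python3 go.py 0.470 -0.299 0.012; python3 - <<'E'
from h import *
a=viewer.read_camera("scene")[180:360,250:440];b=viewer.read_camera("top")[170:310,300:440]
cv2.imwrite("pics/c1.png",cv2.hconcat([cv2.resize(a,(420,400)),cv2.resize(b,(380,400))]))
E
```

```text
time: 3.52
eef_pos: [0.4691, -0.3007, 0.0125]
tcp_rot: [0.085, 0.996, 0.0, -0.001]
contact_force: [0.0, 0.6, -0.7]
opening: -0.001
finger_force: 0.0
t 3.5167 tcp [ 0.4691 -0.3007  0.0125] yaw tool y 80.21 d tool [-0.0006  0.0019  0.0005]
```

View pics/c1.png

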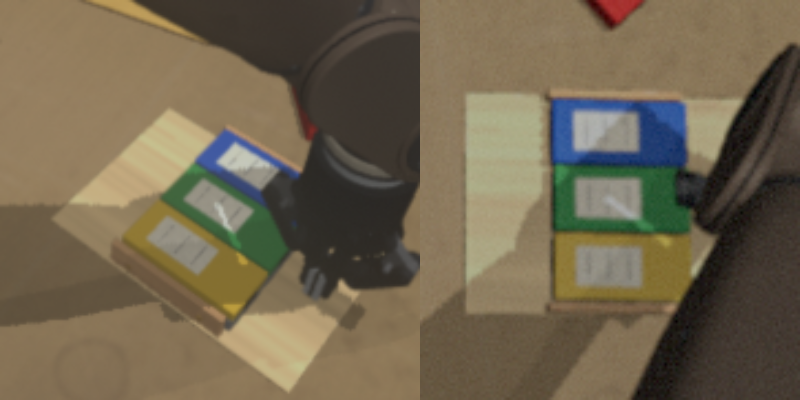

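```bash
python3 -m handwheel '[[[0,0,0.008,0,0],[0,0,0.008,0,0],[0,0,0.006,0,0],[0,0,0.006,0,0],[0,0,0.006,0,0],[0,0,0.006,0,0],[0,0,0.006,0,0],[0,0,0.006,0,0],[0,0,0.004,0,0],[0,0,0,0,0]]]'
python3 - <<'E'
from h import *
a=viewer.read_camera("scene")[180:360,250:440];b=viewer.read_camera("top")[170:310,300:440]
cv2.imwrite("pics/c2.png",cv2.hconcat([cv2.resize(a,(420,400)),cv2.resize(b,(380,400))]))
E
```

```text
time: 4.45
eef_pos: [0.4786, -0.2444, 0.0129]
tcp_rot: [0.085, 0.996, 0.001, -0.0]
contact_force: [0.1, 0.1, 0.1]
opening: -0.003
finger_force: 0.0
```

View pics/c2.png

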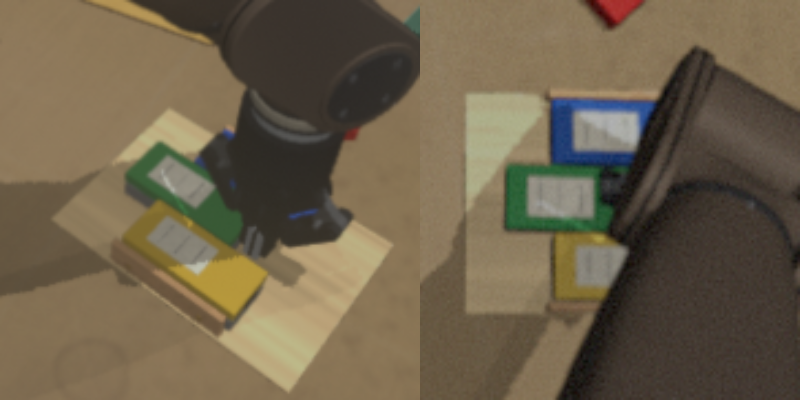

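```bash
python3 -m handwheel '[[[0,0,0.005,0,0],[0,0,0.006,0,0],[0,0,0.005,0,0],[0,0,0.003,0,0],[0,0,0,0,0],[0,0,-0.015,0,0],[0.03,0,-0.015,-0.01,0],[0.0854,0,0,-0.04,0],[0.0854,0,0,-0.04,0],[0.0854,0,-0.035,0,0],[0.0854,0,-0.035,0,0]]]'
python3 - <<'E'
from h import *
for n in("top","scene"):
  I=viewer.read_camera(n)
  if n=="top":cv2.imwrite("pics/c3.png",cv2.resize(I[170:310,280:440],None,fx=4,fy=4))
  for o in("green_box","blue_box","yellow_box"):
    for r in viewer.outline_of(n,o)[:2]:
        e=np.array(r["extent"])*[560,420,560,420]
        print(n,o,round(r["confidence"],2),e.round(),[np.round(x,1) for x in rect(n,r["mask"],.034)])
  h=cv2.cvtColor(I,cv2.COLOR_BGR2HSV); m=cv2.inRange(h,(45,110,50),(75,255,255)); k,l,st,_=cv2.connectedComponentsWithStats(m)
  for i in np.argsort(-st[1:,4])[:2]+1: print(st[i],rect(n,l==i,.034))
E
```

```text
time: 5.47
eef_pos: [0.4672, -0.3279, 0.1085]
tcp_rot: [0.084, 0.996, -0.003, 0.003]
contact_force: [0.2, -0.6, -0.4]
opening: 0.705
finger_force: 0.0
top green_box 0.88 [324. 228.  48.  24.] [array([ 492.4, -159. ]), array([109.3,  52.5]), np.float64(79.9)]
top blue_box 0.85 [339. 126.  48.  55.] [array([ 679.3, -225.9]), array([114. ,  59.1]), np.float64(32.0)]
top blue_box 0.71 [350. 205.  49.  25.] [array([ 533.6, -221.4]), array([108.7,  52.8]), np.float64(80.1)]
top yellow_box 0.87 [348. 248.  52.  30.] [array([ 433.1, -205.3]), array([112. ,  49.7]), np.float64(81.5)]
[323 228  50  23 669] ((493.80096435546875, -158.43272399902344), (107.61022186279297, 48.31663131713867), 81.66027069091797)
[384 107   1   1   1] ((785.4922485351562, -295.87408447265625), (0.0, 0.0), 0.0)
scene green_box 0.7 [274. 232. 156. 123.] [array([ 464.9, -216.7]), array([229.6, 169.2]), np.float64(79.9)]
scene blue_box 0.96 [339. 241.  57.  50.] [array([ 526.5, -223.2]), array([114.7,  69.9]), np.float64(80.1)]
scene blue_box 0.85 [381. 200.  28.  44.] [array([ 676.8, -223.8]), array([99.9, 54.7]), np.float64(30.4)]
scene yellow_box 0.67 [310. 269.  63.  61.] [array([ 429.2, -207. ]), array([117.3,  59.5]), np.float64(78.6)]
[301 241  20  22 131] ((499.0079040527344, -125.34713745117188), (37.242069244384766, 44.327938079833984), 80.42127227783203)
[345 271  10   9  57] ((482.994873046875, -208.063232421875), (18.055320739746094, 17.703571319580078), 31.669517517089844)
```

View pics/c3.png

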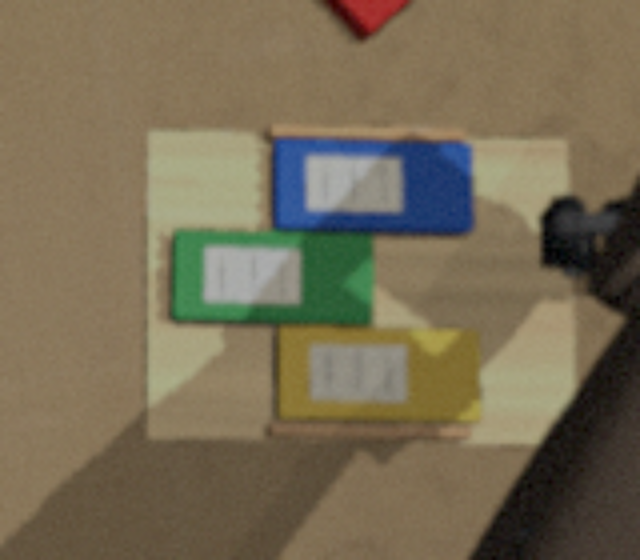

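```bash
python3 -m handwheel '[[[0.0854,0.001,0.04,0,0],[0.0854,0.001,0.04,0,0],[0.0854,0.001,0.04,0,0],[0.0854,0,0.04,0,0],[0.0854,0,0.04,0,0],[0.0854,0,0,0,7],[0.0854,0,0,0,7],[0.0854,0,0,0,7],[0.0854,0,0,0,7],[0.0854,0,0,0,7],[0.0854,0,0,0,7],[0.0854,0,0,0,7]]]' && python3 -m handwheel '[[[0.0854,0,0,0,7],[0.0854,0,0,0,7],[0.0854,0,0,0,7],[0.0854,0,0,0,7],[0.0854,0,0,0,7],[0.0854,0,0,0,6],[0.0854,0,0,0,0],[0.0854,0,0,0,0]]]'
python3 go.py 0.498 -0.130 0.007
```

```text
time: 6.87
eef_pos: [0.4958, -0.1268, 0.103]
tcp_rot: [0.493, 0.87, 0.0, -0.0]
contact_force: [-0.7, -0.3, 0.4]
opening: 1.003
finger_force: 0.0
time: 7.53
eef_pos: [0.4959, -0.1272, 0.1031]
tcp_rot: [0.764, 0.646, -0.0, -0.0]
contact_force: [0.2, 0.4, -0.2]
opening: 1.001
finger_force: 0.0
t 7.5333 tcp [ 0.4959 -0.1272  0.1031] yaw tool y -9.57 d tool [-0.0024  0.0026  0.0961]
```

```bash
python3 -m handwheel '[[[0.0854,-0.002,0.003,0.03,0],[0.0854,0,0,0.03,0],[0.0854,0,0,0.02,0],[0.0854,0,0,0.012,0],[0.0854,0,0,0.004,0],[0.0854,0,0,0,0],[0.06,0,0,0,0],[0.04,0,0,0,0],[0.03,0,0,0,0],[0.03,0,0,0,0],[0.03,0,0,0,0],[0.03,0,0,0,0]]]' 50
python3 go.py 0.498 -0.130 0.007;python3 - <<'E'
from h import *
a=viewer.read_camera("scene")[160:340,230:420];b=viewer.read_camera("top")[170:310,280:420]
cv2.imwrite("pics/c4.png",cv2.hconcat([cv2.resize(a,(420,400)),cv2.resize(b,(380,400))]))
E
```

```text
time: 8.53
eef_pos: [0.5002, -0.1311, 0.0091]
tcp_rot: [0.765, 0.644, 0.001, 0.002]
contact_force: [-0.2, -0.1, 6.1]
opening: 0.572
finger_force: 54.0
t 8.5333 tcp [ 0.5002 -0.1311  0.0091] yaw tool y -9.77 d tool [ 0.0007 -0.0024  0.0021]
```

View pics/c4.png

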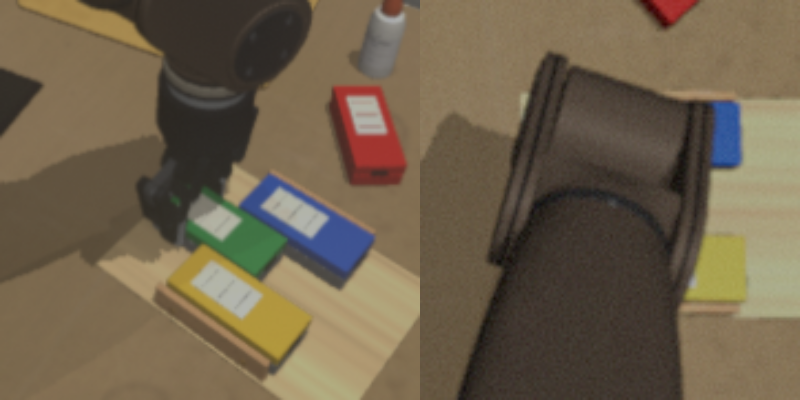

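```bash
python3 -m handwheel '[[[0.03,0,0,0,0],[0.03,0,0,-0.01,0],[0.03,0,0,-0.015,0],[0.03,0,0,-0.02,0],[0.03,0,0,-0.025,0],[0.03,0,0,-0.02,0],[0.03,0,0,-0.01,0],[0.03,0,0,0,-3.5],[0.03,0,0,0,-3.5],[0.03,0,0,0,-3.5],[0.03,0,0,0,-3.3],[0.03,0,0,0,0]]]' 80
python3 go.py 0.489 0.195 0.010;python3 - <<'E'
from h import *
a=viewer.read_camera("scene")[120:340,230:420]
cv2.imwrite("pics/c5.png",cv2.resize(a,(500,579)))
E
```

```text
time: 9.63
eef_pos: [0.4979, -0.1301, 0.1065]
tcp_rot: [0.682, 0.732, -0.0, -0.001]
contact_force: [-0.1, 0.1, -1.0]
opening: 0.571
finger_force: 82.9
t 9.6333 tcp [ 0.4979 -0.1301  0.1065] yaw tool y 4.06 d tool [0.3248 0.0143 0.0968]
```

View pics/c5.png

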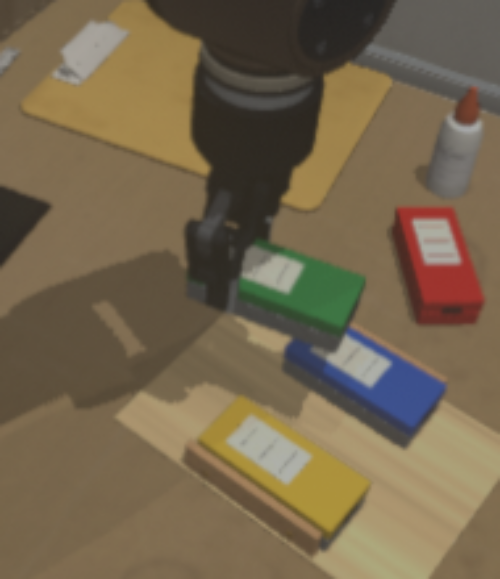

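```bash
python3 -m handwheel '[[[0.03,0.015,0.002,0,0],[0.03,0.025,0.002,0,0],[0.03,0.035,0.002,0,0],[0.03,0.035,0.002,0,0],[0.03,0.035,0.002,0,0],[0.03,0.035,0.002,0,0],[0.03,0.035,0.002,0,0],[0.03,0.035,0,0,0],[0.03,0.03,0,0,0],[0.03,0.025,0,0,0],[0.03,0.015,0,0,0],[0.03,0.005,0,0,0]]]' && python3 -m handwheel '[[[0.03,0,0,0.02,0],[0.03,0,0,0.025,0],[0.03,0,0,0.02,0],[0.03,0,0,0.008,0],[0.03,0,0,0,0],[0.03,0,0,0,0]]]'
python3 go.py 0.489 0.195 0.010;python3 - <<'E'
from h import *
I=viewer.read_camera("scene");cv2.imwrite("pics/c6.png",cv2.resize(I[120:280,130:340],None,fx=3,fy=3))
viewer.read_camera("top")
for n in("top","scene"):
 for r in viewer.outline_of(n,"green_box")[:2]: print(n,r["confidence"],r["extent"],rect(n,r["mask"],.055))
E
```

```text
time: 10.68
eef_pos: [0.4891, 0.1968, 0.1069]
tcp_rot: [0.681, 0.732, -0.0, -0.0]
contact_force: [0.0, 0.8, -2.2]
opening: 0.57
finger_force: 82.9
time: 11.18
eef_pos: [0.4901, 0.1942, 0.0343]
tcp_rot: [0.682, 0.731, -0.0, -0.0]
contact_force: [0.2, -0.9, -1.4]
opening: 0.569
finger_force: 83.0
t 11.1833 tcp [0.4901 0.1942 0.0343] yaw tool y 3.95 d tool [ 0.0009 -0.001   0.0243]
top 0.95 [0.348, 0.5886, 0.0559, 0.0583] ((492.5460205078125, 137.03994750976562), (55.4308967590332, 56.09681701660156), 1.1797643899917603)
scene 0.69 [0.3238, 0.4269, 0.0727, 0.0876] ((483.5545654296875, 155.2635040283203), (70.55596923828125, 119.98007202148438), 2.2282462120056152)
```

View pics/c6.png

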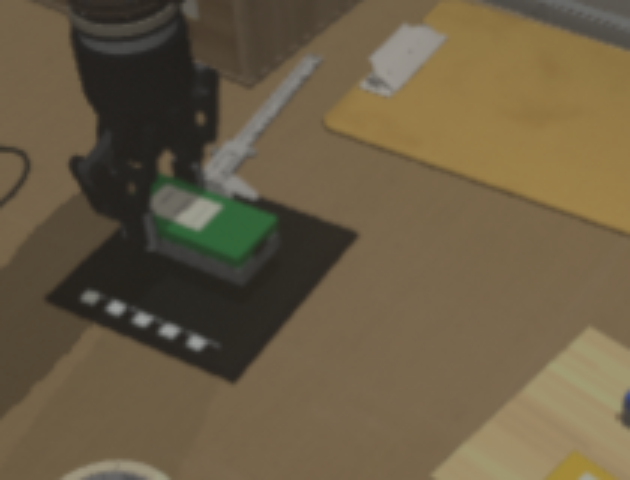

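```bash
python3 -m handwheel '[[[0.03,0.001,0,0.01,0],[0.03,0.001,0,0.007,0],[0.03,0,0,0.003,0],[0.03,0,0,0.002,0],[0.03,0,0,0,0],[0.03,0,0,0,0]]]'
python3 go.py 0.489 0.195 0.010
```

```text
time: 11.88
eef_pos: [0.4897, 0.1967, 0.012]
tcp_rot: [0.682, 0.731, -0.0, -0.0]
contact_force: [0.7, 0.4, -1.2]
opening: 0.567
finger_force: 83.0
t 11.8833 tcp [0.4897 0.1967 0.012 ] yaw tool y 4.02 d tool [-0.0017 -0.0008  0.002 ]
```

```bash
python3 -m handwheel '[[[0.03,0,0,0.001,0],[0.03,0,0,0.001,0],[0.03,0,0,0,0],[0.03,0,0,0,0]]]'
python3 go.py 0.489 0.195 0.010
```

```text
time: 12.22
eef_pos: [0.49, 0.1967, 0.0105]
tcp_rot: [0.682, 0.731, 0.0, 0.0]
contact_force: [1.4, -0.2, -1.1]
opening: 0.57
finger_force: 83.0
t 12.2167 tcp [0.49   0.1967 0.0105] yaw tool y 4.01 d tool [-0.0017 -0.0011  0.0005]
```

```bash
python3 -m handwheel '[[[0.03,0,0,0.0005,0],[0.03,0,0,0.001,0],[0.03,0,0,0,0],[0.03,0,0,0,0]]]'
python3 go.py 0.489 0.195 0.010
```

```text
time: 12.55
eef_pos: [0.49, 0.1968, 0.0103]
tcp_rot: [0.682, 0.731, -0.0, -0.0]
contact_force: [-5.2, -0.0, 7.6]
opening: 0.568
finger_force: 84.0
t 12.55 tcp [0.49   0.1968 0.0103] yaw tool y 4.02 d tool [-0.0017 -0.0012  0.0003]
```

```bash
python3 -m handwheel '[[[0.052,0,0,0,0],[0.055,0,0,0,0],[0.062,0,0,0,0],[0.075,0,0,0,0],[0.0854,0,0,0,0],[0.0854,0,0,0,0],[0.0854,0,0,-0.01,0],[0.0854,0,0,-0.03,0],[0.0854,0,0,-0.04,0],[0.0854,0,0,-0.04,0],[0.0854,0.035,0,-0.02,0],[0.0854,0.035,0,0,0]]]' && python3 -m handwheel '[[[0.0854,0.04,0,0,0],[0.0854,0.04,0,0,0],[0.0854,0.04,0,0,0],[0.0854,0.04,0,0,0],[0.0854,0,0,0,0],[0.0854,0,0,0,0]]]'
python3 - <<'E'
from h import *
for n in("top","scene"):
  I=viewer.read_camera(n); cv2.imwrite(f"pics/end_{n}.png",I)
  for o,z in(("green_box",.035),("blue_box",.034),("yellow_box",.034),("photo_board",.005)):
    for r in viewer.outline_of(n,o)[:2]: print(n,o,round(r["confidence"],2),[np.round(x,1) for x in rect(n,r["mask"],z)])
cv2.imwrite("pics/end.png",cv2.hconcat([cv2.resize(cv2.imread("pics/end_scene.png")[130:350,120:430],(420,298)),cv2.resize(cv2.imread("pics/end_top.png")[180:330,140:430],(380,298))]))
E
```

```text
time: 13.55
eef_pos: [0.4893, 0.2676, 0.1571]
tcp_rot: [0.683, 0.73, 0.006, 0.003]
contact_force: [2.8, -0.3, 0.7]
opening: 1.0
finger_force: 0.0
time: 14.05
eef_pos: [0.473, 0.428, 0.1492]
tcp_rot: [0.681, 0.733, 0.0, 0.0]
contact_force: [-0.4, -0.3, -0.3]
opening: 1.001
finger_force: 0.0
top green_box 0.59 [array([489.3, 165.8]), array([ 53.2, 111.5]), np.float64(4.1)]
top blue_box 0.8 [array([ 678.4, -226.1]), array([113.2,  59.7]), np.float64(31.1)]
top blue_box 0.77 [array([ 533.6, -221.3]), array([108.7,  53. ]), np.float64(79.9)]
top yellow_box 0.58 [array([ 432.1, -204.6]), array([110.9,  47.5]), np.float64(81.5)]
top photo_board 0.87 [array([492.5, 166.1]), array([170.3, 170.9]), np.float64(4.1)]
scene green_box 0.91 [array([481.9, 157.8]), array([ 68.9, 123.6]), np.float64(3.3)]
scene blue_box 0.91 [array([ 527.5, -221.7]), array([117.5,  72. ]), np.float64(81.5)]
scene blue_box 0.67 [array([ 666.3, -231.2]), array([132.5,  63.4]), np.float64(31.5)]
scene photo_board 0.72 [array([492. , 166.4]), array([170.2, 170.3]), np.float64(4.5)]
```

View pics/end.png

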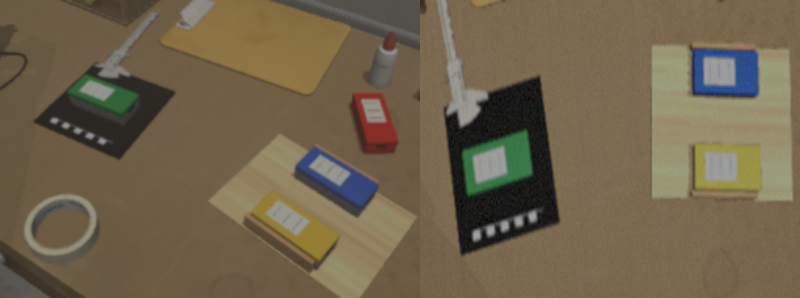

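The green box lies flat within about 3 mm of the board's centre. The blue and yellow boxes have not moved, and the robot is clear of everything.

```bash
python3 -c "
from plant import sign_off
print(sign_off())"
```

```text
the job is handed in; nothing more can be done
None
```

The green box was pushed out of the row, grasped by its free end and set down flat in the middle of the photo board (within about 3 mm of centre), the blue and yellow boxes stayed in place, and the job was handed in at about 15 s (limit 51 s).

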